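# Hang the lantern on its stand by its folded handle

### The arm

A 6-joint arm with a two-finger parallel gripper is mounted at the origin on the work surface. World frame = base frame: x ahead of the robot, y to its left, z up, the work surface at z = 0. Lengths are in mm, angles in rad, forces in N, time in s.
With the tool pointing down it reaches from about 400 to 925 mm from the base axis. Payload 12.5 kg.
Tool frame: the origin (TCP) lies between the finger pads; the fingertips stand env.tip_extent ahead of it and the grasp point (between the pads) lies 11 mm behind it (env.tip_extent is the distance from the TCP to the fingertips, in mm); z points along the fingers, y is the line along which they close (so a half turn about z gives the same grasp; the last joint's range is limited). The gripper opens to 95 mm and grips with 3 to 60 N. Pads are 20 mm wide; open, the fingers measure 119 mm over their backs; the gripper's body (75 mm by 180 mm) begins 59 mm behind the grasp point.
Start: joints at [1.21, 0.491, 1.559, -0, 1.092, -0.106], TCP at [157.514, 604.843, 222.661] pointing down, gripper open.
Joint ranges: [-3.1, 3.1], [-0.84, 2.19], [0.05, 2.79], [-1.13, 4.28], [0.06, 2.93], [-2.69, 2.69]. Speed limits (rad/s): [2.22, 2.22, 2.79, 3.14, 3.14, 3.14].

### API

Orientations are given as [roll, pitch, yaw] about the fixed x, y, z axes, in that order (R = Rz(yaw) Ry(pitch) Rx(roll)).
In Python, from cell import env gives the robot as it stands.
- The arm moves only by the tool carry_out, never from a script. Its argument "motion" is a list of rows, each a list of 5 numbers: the shift along the tool's x, y, z in mm, then the turn about the tool's z in degrees, then the closure, from 0 (fully open) to 1 (shut). A call has 1 to 12 rows; each row shifts and turns the commanded pose from where the row before left it, along the tool's axes as they then stand; what a row does not reach is not made up. A row lasts 1/10 s, in which the tool goes at most 50 mm and 8.59 degrees, less where a joint would pass 70% of its speed; a pose out of reach is approached as far as the arm can. A call with a gripper value outside its range is refused whole. The fingers move at their own pace and stop on an object; the grip force is fixed at half the most. Time passes only in rows, so rows that do not move let the fingers close. It gives the time, the measured TCP pose, the force, the opening and the grip force at its end, in the units of the state.
- env.state(): the state, without advancing time (a new reading comes with each control period).
- env.read_camera(name): name is "side" or "top" or "wrist"; returns a dict with "color" (480x640x3 uint8, red, green, blue), "K" (3x3 intrinsics, pixels), "R" (3x3) and "t" (3): a world point X has camera coordinates R X + t; the wrist camera has in their place "hand_eye" (4x4, takes a point from camera to tool coordinates, whose origin is the TCP and whose axes are the flange's). Camera axes: x right, y down, z forward; pixel columns grow to the right and rows downward; lengths in mm; the calibration is good to about 2 mm. A picture is of the moment at which its call begins: read the wrist's pose just before it. There is no depth.
- env.job_done(): hands the job in; it is judged then, once.
The state is a dict: "t": time; "joints": joint angles; "qvel": joint speeds; "tau": joint torques, N m; "eef_pos": TCP position; "tcp_rot": TCP orientation; "ft_force": force on the tool from outside, world axes, zero at the start; "moment": the same for the moment, N m; "opening": opening from 0.0 (shut) to 1.0 (fully open); "grip_force": force on a finger pad.
Only numpy, scipy, OpenCV 4.12 (cv2) and the standard library are available. Lean on these libraries where they do the work, as an engineer would, in place of code of your own. Each camera call takes 0.05 s, during which the arm holds its last target. There are 200 camera calls.

### The job

Clear the lantern off the table: swing up its folded handle, lift the lantern by the handle, and hang it by the handle on the hook of the black stand, with the hook reaching through the handle. The hook's height on the post is changed from day to day, so find it first by touch or by eye. Lower the lantern gently until the hook carries it while you still hold the handle (no dropping, no pushing down hard), then let go so that it hangs still and free of the table. Leave everything else where it is.

Things in the scene. Friction and masses are not known exactly. Their poses are not given: they have to be found in the camera images.
- lantern: Small black metal lantern, clear panes, white candle inside; loose, 0.3 to 0.65 kg. Square: base and roof plate 84 x 84 mm, body between them 76 mm or less, roof plate top at 116 mm, on it a low cone (64 mm across its foot) up to 126 mm. Origin at the centre of its underside, z up, x along its handle's hinge axis.
- bail: The lantern's handle (bail), a bent 8 mm steel rod hinged at the lantern's sides. Origin on the hinge axis, centred, 114 mm above the lantern's underside; x = hinge axis, z from hinge to crown. Swings 1.2 rad either side of upright; starts folded 0.75 to 1.1 rad towards the lantern's -y. The stiff hinge (0.016 N m) stays where it is left. Legs 96 mm apart rise 60 mm, then slope in to the crown.
- crown (a point): Middle of the handle's crown (the straight top bar, 68 mm long along the hinge axis), on the rod's centreline, 90 mm from the hinge axis; 204 mm above the lantern's underside when upright. The hook needs room on the crown too: grip it 15 to 20 mm to one side and hang it with the hook 0 to 10 mm on the other side of the middle.
- stand: Black steel stand, fixed: foot plate 190 x 90 x 12 mm, a post, and on it an arm of 10 mm rod that runs from the post along the stand's -x and ends in an upturned hook. Origin on the table straight below the middle of the hook's saddle; z up. The arm's height changes from run to run and is NOT in this pose: the saddle's top is 235 to 300 mm above the table. Feel for it, or look.
- post_foot (a point): Foot of the post (16 mm thick, top at 345 mm), 110 mm along the stand's +x. The hook must pass through the handle, under the crown, from its tip (stand's -x) side. Saddle: flat for 20 mm about the origin. Post side: slopes up to the straight arm (x = 28 to 95 mm), whose top is 16 mm above the saddle's top. Tip: at x = -28 mm, 24 mm above the saddle's top. Arm holds still under 100 N.
- candle_jar: bystander: open clear glass candle jar, 60 mm across, 60 mm tall; origin at the centre of its underside
- remote: bystander: black remote control, 150 x 42 x 16 mm, long side along its x; origin at the centre of its underside
- bottle_a: bystander: green bottle, 64 mm across, 220 mm tall; origin at the centre of its underside
- bottle_b: bystander: second, like bottle_a
- bowl_blue: bystander: blue bowl, 170 mm across, 75 mm tall; origin at the centre of its underside
- bowl_white: bystander: white bowl, 150 mm across, 60 mm tall; origin at the centre of its underside
- mug: bystander: white mug, 72 mm across, 75 mm tall; origin at the centre of its underside
- coasters: bystander: stack of round cork coasters, 92 mm across, 16 mm tall; origin at the centre of its underside

How it is judged (in metres and radians):
On the way, in this order (a step that is already met when the one before it is completed fails the run):
1. the lantern is lifted clear of the table by its handle (height (world z) of lantern above 0.03 m and contact force between the fingers and bail above 1 N and contact force between lantern and stand below 0.5 N), for 0.2 s.
2. the hook bears on the lantern's handle while the fingers still hold it (contact force between lantern and stand above 2 N and height (world z) of lantern between 0.02 and 0.125 m and horizontal distance between lantern and stand below 0.05 m and contact force between the fingers and bail above 0.5 N), for 0.2 s.
At the end, for the whole second after the job is handed in: The lantern hangs on the stand's hook: the stand carries it (over 2 N), its underside 20 to 125 mm above the table, its centre within 50 mm sideways of the stand's origin, upright within 0.3 rad, at rest (under 0.05 m/s and 0.5 rad/s) and released (contact force between lantern and stand above 2 N and height (world z) of lantern between 0.02 and 0.125 m and horizontal distance between lantern and stand below 0.05 m and angle between lantern's own z axis and vertical below 0.3 rad and contact force between the fingers and lantern below 0.1 N and linear speed of lantern below 0.05 m/s and angular speed of lantern below 0.5 rad/s); the robot touches nothing.
It fails at once if the lantern is dropped or pressed onto the stand (over 35 N) (contact force between lantern and stand above 35 N).
It fails at once if a bystander is moved by more than 30 mm (distance of any of candle_jar, remote, bottle_a, bottle_b, bowl_blue, bowl_white, mug, coasters from where it was at the start of the episode above 0.03 m).
It also fails if it takes over 72 s, if anything falls off the work surface, if the arm or the gripper's body presses on something with over 40 N, if the wrist force passes 120 N, or if a joint passes its speed limit or range.

## Working session

There is one attempt and no reset: what is moved stays moved. The work goes in short steps, Python scripts to look and compute and a tool call to move; the robot and the scene stay as the last step left them, time stands still between calls to the robot, and variables do not carry over. Pictures are saved under pics/ and viewed, at most 12 in all, crops included, and the job is handed in when it is done.

Besides the shell and the picture viewer there is one more tool, called after ">>>" in YAML: its name, and indented under it one key for each argument. carry_out: Moves the arm, as the interface text tells. Its arguments: {"type":"object","properties":{"motion":{"type":"array"}},"required":["motion"]}

```bash
mkdir -p pics; ls; python3 - <<'E'
from cell import env
import cv2,pickle
s=env.state();print(s,env.tip_extent)
d={}
for n in("side","top","wrist"):
    d[n]=env.read_camera(n);cv2.imwrite(f"pics/{n}0.png",d[n]["color"][:,:,::-1]);print(n,{k:v for k,v in d[n].items() if k!="color"})
d["s"]=s
pickle.dump(d,open("d0.pkl","wb"))
E
```

```text
pics
{'t': 0.0, 'joints': array([ 1.21036882e+00,  4.91527501e-01,  1.55944640e+00, -1.48139010e-05,
        1.09171509e+00, -1.05610898e-01]), 'qvel': array([-2.33841664e-03, -4.94651525e-05,  7.06860328e-04, -1.14976160e-04,
       -4.63256225e-04, -3.88072747e-04]), 'tau': array([ 1.56207761e-04, -6.12635994e+01, -2.58194429e+01,  6.93178433e-02,
        4.81103396e-02, -8.91931768e-05]), 'eef_pos': array([157.44575042, 604.5968823 , 222.08271813]), 'tcp_rot': array([-3.14050105e+00, -1.02503869e-04,  2.88678283e+00]), 'ft_force': array([ 1.0860649 , -0.14190717,  0.16432651]), 'moment': array([ 0.01295393, -0.01336275,  0.00611044]), 'grip_force': 0.0, 'opening': 0.9979559283220897} 8.0
side {'K': array([[612.10945111,   0.        , 309.72253541],
       [  0.        , 612.10945111, 247.35335191],
       [  0.        ,   0.        ,   1.        ]]), 'R': array([[-9.87608703e-01, -1.56935791e-01,  4.56254922e-04],
       [-9.31270150e-02,  5.83710273e-01, -8.06603791e-01],
       [ 1.26318683e-01, -7.96651413e-01, -5.91092307e-01]]), 't': array([ 505.11763529,  148.62808309, 1661.
[... 207 characters left out ...]
9995069, -0.00926319],
       [-0.99892273,  0.00400249, -0.04623157],
       [ 0.04626636,  0.0090878 , -0.9988878 ]]), 't': array([   3.05400783,  517.20850703, 1677.73982125])}
wrist {'K': array([[420.65280981,   0.        , 322.75598149],
       [  0.        , 420.65280981, 239.55000023],
       [  0.        ,   0.        ,   1.        ]]), 'hand_eye': array([[-6.35422318e-04, -9.67368435e-01, -2.53373058e-01,
         7.10224707e+01],
       [ 9.99999781e-01, -6.61660611e-04,  1.83421680e-05,
         4.69904325e-01],
       [-1.85390607e-04, -2.53372991e-01,  9.67368644e-01,
        -1.62034391e+02],
       [ 0.00000000e+00,  0.00000000e+00,  0.00000000e+00,
         1.00000000e+00]])}
```

View pics/side0.png

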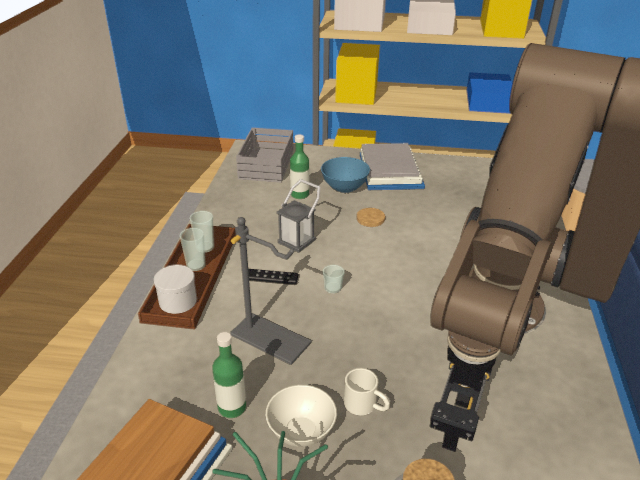

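View pics/top0.png

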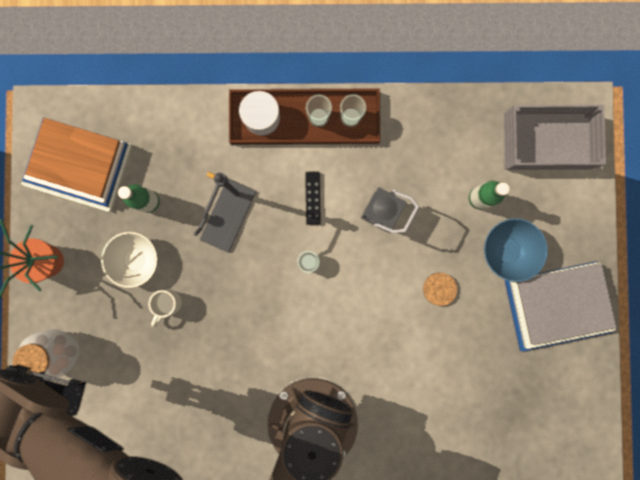

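The side view shows the lantern at about (297,228) with its handle leaning back right, the stand's post at (243,270), and the hook near (288,253). In the top view the lantern is at (385,208), with its crown near (412,212), and the hook tip is near (200,232). I'll enlarge both areas.

```bash
cat > h.py <<'E'
import numpy as np,cv2,pickle
from scipy.spatial.transform import Rotation as Ro
def cam_P(c,s=None):
    if "R" in c: return c["K"]@np.c_[c["R"],c["t"]]
    T=np.eye(4);T[:3,:3]=Ro.from_euler("xyz",s["tcp_rot"]).as_matrix();T[:3,3]=s["eef_pos"]
    return c["K"]@np.linalg.inv(T@c["hand_eye"])[:3]
def proj(P,X):
    X=np.atleast_2d(X);u=P@np.c_[X,np.ones(len(X))].T;return (u[:2]/u[2]).T
def tri(P1,a,P2,b):
    X=cv2.triangulatePoints(P1,P2,np.float64(a).reshape(2,1),np.float64(b).reshape(2,1))[:,0];X=X[:3]/X[3]
    return X,np.r_[proj(P1,X)[0]-a,proj(P2,X)[0]-b]
def atz(P,a,z):
    A=P[:,:2];b=P[:,2]*z+P[:,3];M=np.c_[A,-np.array([a[0],a[1],1.])];return np.linalg.solve(M,-b)[:2]
def crop(im,x,y,w,h,k,f):
    c=cv2.resize(im[y:y+h,x:x+w,::-1],None,fx=k,fy=k,interpolation=cv2.INTER_CUBIC)
    for i in range(0,w,10): cv2.line(c,(i*k,0),(i*k,8 if (x+i)%50 else 20),(0,0,255),1)
    for i in range(0,h,10): cv2.line(c,(0,i*k),(8 if (y+i)%50 else 20,i*k),(0,0,255),1)
    cv2.imwrite(f,c)
E
python3 - <<'E'
from h import *
d=pickle.load(open("d0.pkl","rb"))
crop(d["side"]["color"],220,170,130,100,6,"pics/sc.png")
crop(d["top"]["color"],190,160,260,100,3,"pics/tc.png")
E
```

```text
(no output)
```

View pics/sc.png

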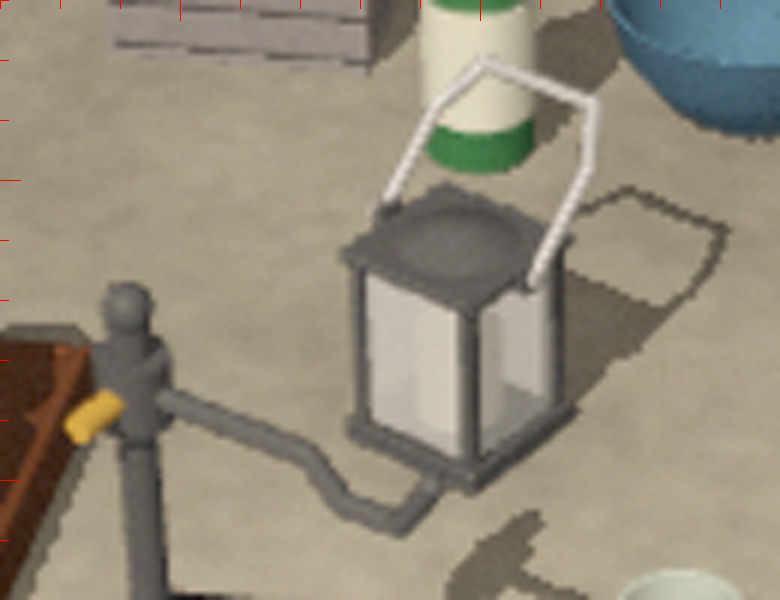

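View pics/tc.png

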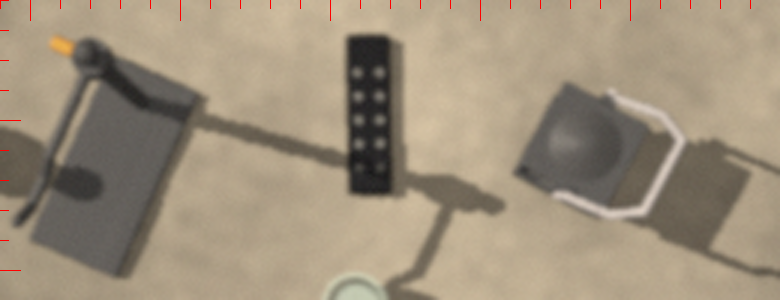

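```bash
cat > m.py <<'E'
from h import *
from scipy.optimize import least_squares
d=pickle.load(open("d0.pkl","rb"));S=cam_P(d["side"]);T=cam_P(d["top"])
s=lambda x,y:np.array([220+x/6,170+y/6]);t=lambda x,y:np.array([190+x/3,160+y/3])
np.set_printoptions(precision=1,suppress=True)
print("cams",-d["side"]["R"].T@d["side"]["t"],-d["top"]["R"].T@d["top"]["t"])
for n,a,b in [("crownA",(487,64),(683,138)),("crownB",(595,103),(643,212)),("hingeA",(388,208),(608,92)),("hingeB",(530,280),(553,195)),
 ("roofL",(345,255),(567,85)),("roofF",(470,305),(515,173)),("roofR",(570,240),(612,215)),("roofBk",(448,188),(650,130)),
 ("tip",(435,483),(17,222)),("posttop",(128,300),(90,52)),("armpost",(165,398),(80,80))]:
    print(n,*tri(S,s(*a),T,t(*b)))
for c in [(205,97),(122,277),(32,240)]: print("plate",atz(T,t(*c),12))
# lantern fit: x,y,yaw,fold
def lan(p):
    x,y,w,f=p;c,si=np.cos(w),np.sin(w);h=114
    L=[]
    for sx in(1,-1):
        L+= [(sx*34,-90*np.sin(f),h+90*np.cos(f))]
    for a,b in((1,1),(1,-1),(-1,1),(-1,-1)): L+=[(42*a,42*b,116)]
    L=np.array(L);return np.c_[x+c*L[:,0]-si*L[:,1],y+si*L[:,0]+c*L[:,1],L[:,2]]
E
python3 m.py
```

```text
cams [ 302.9 1315.8 1101.5] [ 439.   -14.3 1699.8]
crownA [ 581.8 -268.6  172.3] [-0.5 -0.   0.1  0.6]
crownB [ 520.7 -233.9  175.5] [-0.1 -0.   0.   0.1]
hingeA [ 625.3 -213.5  117.2] [-1.2 -0.1  0.2  1.3]
hingeB [ 540.6 -164.6  114.1] [ 0.4  0.  -0.1 -0.4]
roofL [ 636.3 -178.   110.3] [ 0.1  0.  -0.  -0.1]
roofF [ 562.  -131.   119.2] [ 1.2  0.1 -0.2 -1.4]
roofR [ 526.1 -216.4  105.7] [ 1.2  0.1 -0.2 -1.5]
roofBk [ 597.1 -250.2  108.6] [ 0.3  0.  -0.  -0.3]
tip [508.  263.4 307.7] [-0.1 -0.   0.   0.1]
posttop [635.1 203.7 334.8] [ 0.2  0.  -0.  -0.2]
armpost [619.  216.9 300.6] [ 0.4  0.1 -0.1 -0.4]
plate [638.5 148. ]
plate [471.5 224.8]
plate [506.1 308.4]
```

```bash
cat >> h.py <<'E'
def plan(s,X,yaw,n=None):
    "rows: turn first-together; returns per-row tool shift with equal steps, tool axes updated per row"
    p=np.array(s["eef_pos"]);y0=s["tcp_rot"][2];dy=(np.radians(yaw)-y0+np.pi)%(2*np.pi)-np.pi
    dp=np.array(X)-p;n=n or int(max(np.ceil(np.linalg.norm(dp)/45),np.ceil(abs(np.degrees(dy))/8.3),1))
    R=[]
    for i in range(n):
        a=y0+dy*i/n;w=dp/n
        R.append([round(w[0]*np.cos(a)+w[1]*np.sin(a),1),round(w[0]*np.sin(a)-w[1]*np.cos(a),1),round(-w[2],1),round(-np.degrees(dy)/n,2)])
    return R
E
python3 - <<'E'
import sys,io,contextlib
with contextlib.redirect_stdout(io.StringIO()): from m import *
# saddle height from side view, given xy of origin
for q in [(375,510),(372,513)]:
  for z in (270,275,280,285,290): print(q,z,atz(S,s(*q),z),end=' ')
  print()
r=least_squares(lambda p:np.r_[(proj(S,lan(p))-SS).ravel(),(proj(T,lan(p))-TT).ravel()] ,[582,-191,-.52,.87]) if 0 else None
SS=np.array([s(487,64),s(595,103),s(448,188),s(345,255),s(570,240),s(470,305)]) 
TT=np.array([t(683,138),t(643,212),t(650,130),t(567,85),t(612,215),t(515,173)])
# lan order: crown+,crown-, (+,+)=L?,(+,-),( -,+),(-,-)
o=[0,1,3,2,5,4]
SS=np.array([s(487,64),s(595,103),s(345,255),s(448,188),s(470,305),s(570,240)])
TT=np.array([t(683,138),t(643,212),t(567,85),t(650,130),t(515,173),t(612,215)])
r=least_squares(lambda p:np.r_[(proj(S,lan(p))-SS).ravel(),(proj(T,lan(p))-TT).ravel()],[582,-191,-.52,.87],loss='soft_l1',x_scale=[1,1,.01,.01])
print(r.x[:2],np.round(r.x[2:],3),r.fun);print(lan(r.x)[:2])
p=d["s"];print(plan(p,[157,605,420],150));p["eef_pos"]=[157.4,604.6,420];p["tcp_rot"][2]=np.radians(150);print(plan(p,[540,255,420],150))
E
```

```text
(375, 510) 270 [536.7 233.7] (375, 510) 275 [535.3 240.2] (375, 510) 280 [533.9 246.7] (375, 510) 285 [532.5 253.2] (375, 510) 290 [531.1 259.7] 
(372, 513) 270 [537.5 235.7] (372, 513) 275 [536.1 242.2] (372, 513) 280 [534.7 248.7] (372, 513) 285 [533.2 255.2] (372, 513) 290 [531.8 261.7] 
[ 579.8 -192.1] [-0.5  0.8] [-0.1 -0.6  0.2 -0.3 -0.2 -0.9 -0.1 -1.8  1.6  0.1  1.9 -1.6 -0.9  1.
  0.2  0.5 -1.3 -0.4 -0.2 -0.9  1.5 -1.2 -2.1 -0.6]
[[ 580.2 -265.4  176.3]
 [ 519.8 -234.2  176.3]]
[[np.float64(0.1), np.float64(0.1), np.float64(-39.6), np.float64(3.08)], [np.float64(0.1), np.float64(0.0), np.float64(-39.6), np.float64(3.08)], [np.float64(0.1), np.float64(0.0), np.float64(-39.6), np.float64(3.08)], [np.float64(0.1), np.float64(0.0), np.float64(-39.6), np.float64(3.08)], [np.float64(0.1), np.float64(0.0), np.float64(-39.6), np.float64(3.08)]]
[[np.float64(-42.2), np.float64(-9.3), np.float64(-0.0), np.float64(-0.0)], [np.float64(-42.2), np.float64(-9.3), np.float64(-0.0), np.float64(-0.0)], [np.float64(-42.2), np.float64(-9.3), np.float64(-0.0), np.float64(-0.0)], [np.float64(-42.2), np.float64(-9.3), np.float64(-0.0), np.float64(-0.0)], [np.float64(-42.2), np.float64(-9.3), np.float64(-0.0), np.float64(-0.0)], [np.float64(-42.2), np.float64(-9.3), np.float64(-0.0), np.float64(-0.0)], [np.float64(-42.2), np.float64(-9.3), np.float64(-0.0), np.float64(-0.0)], [np.float64(-42.2), np.float64(-9.3), np.float64(-0.0), np.float64(-0.0)], [np.float64(-42.2), np.float64(-9.3), np.float64(-0.0), np.float64(-0.0)], [np.float64(-42.2), np.float64(-9.3), np.float64(-0.0), np.float64(-0.0)], [np.float64(-42.2), np.float64(-9.3), np.float64(-0.0), np.float64(-0.0)], [np.float64(-42.2), np.float64(-9.3), np.float64(-0.0), np.float64(-0.0)]]
```

>>> carry_out:
  motion:
    - [0, 0, -40, 3.1, 0]
    - [0, 0, -40, 3.1, 0]
    - [0, 0, -40, 3.1, 0]
    - [0, 0, -40, 3.1, 0]
    - [0, 0, -40, 3.0, 0]

```text
t: 0.65
eef_pos: [157.4, 604.5, 424.2]
tcp_rot: [-3.141, -0.0, 2.616]
ft_force: [0.2, 0.7, -0.8]
opening: 1.002
grip_force: 0.0
```

>>> carry_out:
  motion:
    - [-42, -9, 0, 0, 0]
    - [-42, -9, 0, 0, 0]
    - [-42, -9, 0, 0, 0]
    - [-42, -9, 0, 0, 0]
    - [-42, -9, 0, 0, 0]
    - [-42, -9, 0, 0, 0]
    - [-42, -9, 0, 0, 0]
    - [-42, -9, 0, 0, 0]
    - [-42, -9, 0, 0, 0]
    - [-42, -9, 0, 0, 0]
    - [-42, -10, 0, 0, 0]
    - [-42, -10, 0, 0, 0]

```text
t: 1.85
eef_pos: [540.1, 256.1, 422.5]
tcp_rot: [-3.141, -0.0, 2.618]
ft_force: [-0.2, 0.6, 0.2]
opening: 1.001
grip_force: 0.0
```

>>> carry_out:
  motion:
    - [0, 0, 0, 0, 0]
    - [0, 0, 0, 0, 0]
    - [0, 0, 0, 0, 0]

```text
t: 2.15
eef_pos: [538.4, 258.1, 422.6]
tcp_rot: [3.142, -0.0, 2.619]
ft_force: [0.3, 0.9, -1.1]
opening: 0.999
grip_force: 0.0
```

```bash
python3 - <<'E'
from cell import env
from h import *
s=env.state();c=env.read_camera("wrist");pickle.dump((s,c),open("w1.pkl","wb"))
print(s["eef_pos"],s["tcp_rot"]);cv2.imwrite("pics/w1.png",c["color"][:,:,::-1])
P=cam_P(c,s)
o=np.array([534,251,0]);e=np.array([.906,-.423,0])
print(proj(P,[o+e*-28+[0,0,308],o+[0,0,284],o+28*e+[0,0,300],o+95*e+[0,0,300],o+110*e+[0,0,345]]).round())
E
```

```text
[538.43154837 258.10423178 422.63016389] [ 3.14152812e+00 -3.29840540e-04  2.61856331e+00]
[[306. 197.]
 [311. 229.]
 [314. 272.]
 [322. 356.]
 [324. 412.]]
```

View pics/w1.png

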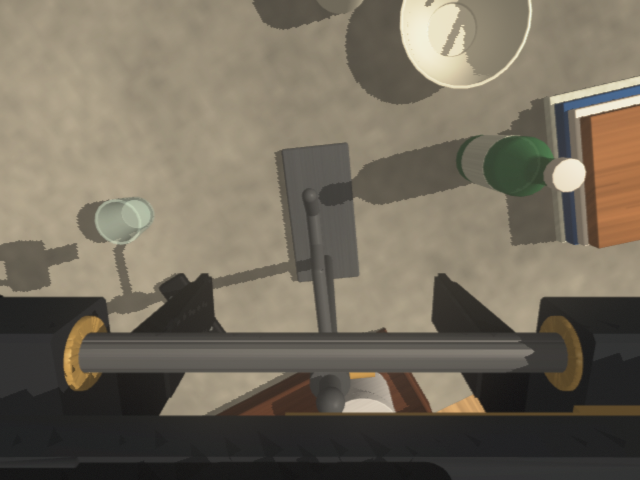

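The wrist view shows the hook tip at (310,195), against a prediction of (306,197), and the post top at about (330,400). The stand estimate is therefore good to about 3 mm: origin (535,252), saddle top about 288. Next I go to the lantern.

>>> carry_out:
  motion:
    - [-20.7, -36.2, 0, 0, 0]
    - [-20.7, -36.2, 0, 0, 0]
    - [-20.7, -36.2, 0, 0, 0]
    - [-20.7, -36.2, 0, 0, 0]
    - [-20.7, -36.2, 0, 0, 0]
    - [-20.7, -36.2, 0, 0, 0]
    - [-20.7, -36.2, 17, 0, 0]
    - [-20.7, -36.2, 17, 0, 0]
    - [-20.7, -36.2, 17, 0, 0]
    - [-20.7, -36.2, 17, 0, 0]
    - [-20.7, -36.2, 17, 0, 0]
    - [-20.7, -36.2, 17, 0, 0]

```text
t: 3.4
eef_pos: [536.9, -243.2, 320.4]
tcp_rot: [3.141, 0.001, 2.62]
ft_force: [1.2, 0.7, -0.5]
opening: 1.0
grip_force: 0.0
```

>>> carry_out:
  motion:
    - [0, 0, 0, 0, 0.4]
    - [0, 0, 0, 0, 0.4]
    - [0, 0, 0, 0, 0.4]
    - [0, 0, 0, 0, 0.4]

```text
t: 3.8
eef_pos: [537.3, -241.4, 321.5]
tcp_rot: [3.141, 0.001, 2.62]
ft_force: [-0.4, -0.4, -0.3]
opening: 0.723
grip_force: 0.0
```

```bash
python3 - <<'E'
from cell import env
from h import *
s=env.state();c=env.read_camera("wrist");pickle.dump((s,c),open("w2.pkl","wb"))
print(s["eef_pos"],s["tcp_rot"],s["opening"]);cv2.imwrite("pics/w2.png",c["color"][:,:,::-1])
P=cam_P(c,s)
print(proj(P,[[581.8,-268.6,174],[520.7,-234,174],[625,-213.5,114],[540.6,-164.6,114]]).round())
E
```

```text
[ 537.27535576 -241.4381865   321.50508292] [3.14141693e+00 1.31409078e-03 2.61991553e+00] 0.7231628563934446
[[320. 291.]
 [320. 203.]
 [395. 277.]
 [400. 171.]]
```

View pics/w2.png

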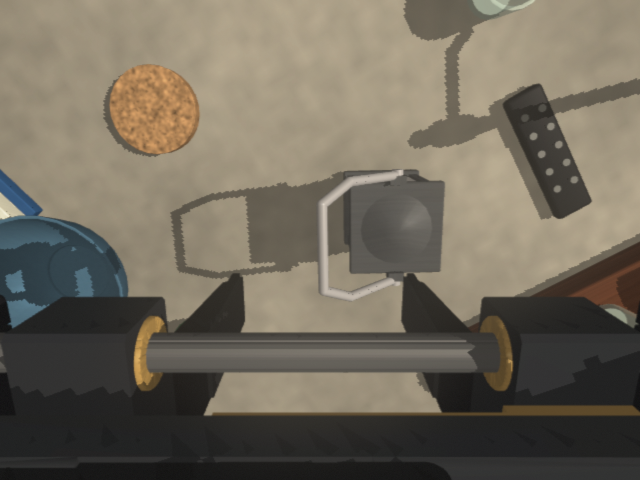

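The crown's corners are at (322,203) and (323,293), against predictions of (320,203) and (320,291). That is within 2 mm, and the tool is already centred over the grip point, so I descend and cage the crown.

>>> carry_out:
  motion:
    - [0, 0, 30, 0, 0.5]
    - [0, 0, 30, 0, 0.5]
    - [0, 0, 30, 0, 0.5]
    - [0, 0, 30, 0, 0.5]
    - [0, 0, 22, 0, 0.5]
    - [0, 0, 15, 0, 0.5]
    - [0, 0, 0, 0, 0.8]
    - [0, 0, 0, 0, 0.8]
    - [0, 0, 0, 0, 0.8]
    - [0, 0, 0, 0, 0.8]
    - [0, 0, 0, 0, 0.8]

```text
t: 4.95
eef_pos: [537.1, -242.9, 164.3]
tcp_rot: [3.142, 0.001, 2.618]
ft_force: [-0.4, 0.4, 0.1]
opening: 0.209
grip_force: 0.0
```

>>> carry_out:
  motion:
    - [0, 5, -5, 0, 0.8]
    - [0, 5, -5, 0, 0.8]
    - [0, 7.5, -5, 0, 0.8]
    - [0, 7.5, -5, 0, 0.8]
    - [0, 8, -4, 0, 0.8]
    - [0, 8, -3, 0, 0.8]
    - [0, 7, -2, 0, 0.8]
    - [0, 7, -1, 0, 0.8]
    - [0, 6, -1, 0, 0.8]
    - [0, 6, 0, 0, 0.8]
    - [0, 0, 0, 0, 0.8]
    - [0, 0, 0, 0, 0.8]

```text
t: 6.15
eef_pos: [570.4, -184.7, 194.4]
tcp_rot: [3.142, -0.0, 2.618]
ft_force: [0.2, 0.5, -0.3]
opening: 0.196
grip_force: 0.0
```

```bash
python3 - <<'E'
from cell import env
from h import *
s=env.state();c=env.read_camera("side");w=env.read_camera("wrist")
print(s["eef_pos"],s["tcp_rot"],s["opening"],s["ft_force"])
crop(c["color"],240,100,140,170,3,"pics/a.png");a=cv2.imread("pics/a.png")
b=w["color"][100:,130:510,::-1];b=b.copy();b=np.vstack([b,np.zeros((a.shape[0]-b.shape[0],b.shape[1],3),np.uint8)]) if b.shape[0]<a.shape[0] else b[:a.shape[0]]
cv2.imwrite("pics/s3.png",np.hstack([a,b[:,:380]]))
E
```

```text
[ 570.40309396 -184.72288609  194.44869326] [ 3.14158567e+00 -2.74110078e-04  2.61828942e+00] 0.1957269639896342 [ 0.1695609   0.54108184 -0.31290562]
```

View pics/s3.png

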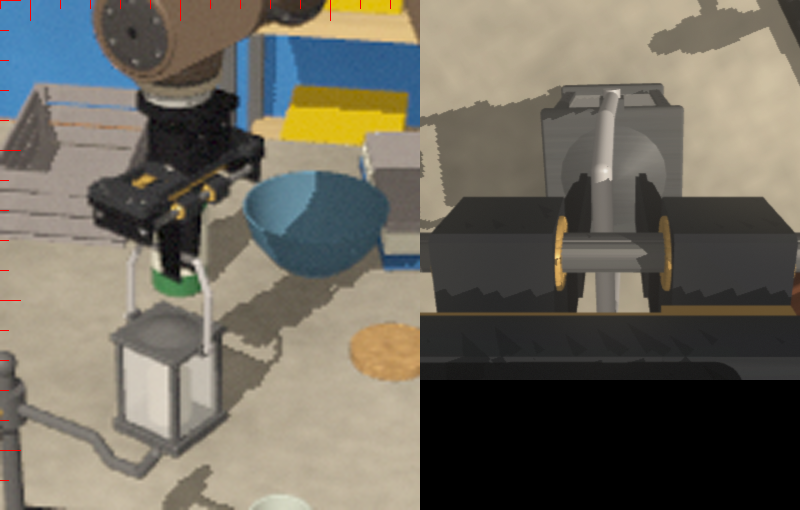

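The handle stands upright between the fingers: in the side crop it is at about (170,260), and in the wrist crop the rod runs between the pads at (603,180). I grip it and lift.

>>> carry_out:
  motion:
    - [0, 0, 0, 0, 1]
    - [0, 0, 0, 0, 1]
    - [0, 0, 0, 0, 1]
    - [0, 0, 0, 0, 1]
    - [0, 0, 0, 0, 1]

```text
t: 6.75
eef_pos: [570.4, -184.8, 194.6]
tcp_rot: [3.142, -0.0, 2.618]
ft_force: [-0.1, -0.1, 0.4]
opening: 0.075
grip_force: 30.0
```

>>> carry_out:
  motion:
    - [0, 0, -3, 0, 1]
    - [0, 0, -5, 0, 1]
    - [0, 0, -8, 0, 1]
    - [0, 0, -12, 0, 1]
    - [0, 0, -15, 0, 1]
    - [0, 0, -18, 0, 1]
    - [0, 0, -20, 0, 1]
    - [0, 0, -18, 0, 1]
    - [0, 0, -15, 0, 1]
    - [0, 0, -10, 0, 1]
    - [0, 0, -5, 0, 1]
    - [0, 0, 0, 0, 1]

```text
t: 7.95
eef_pos: [570.5, -184.8, 324.1]
tcp_rot: [3.141, 0.001, 2.618]
ft_force: [0.4, -0.2, -5.8]
opening: 0.074
grip_force: 30.0
```

```bash
python3 - <<'E'
from cell import env
from h import *
s=env.state();print(s["eef_pos"],s["opening"],s["grip_force"],s["ft_force"],s["moment"])
o=np.array([535,252.5]);a=np.radians(-25);e=np.array([np.cos(a),np.sin(a)]);n=np.array([-e[1],e[0]])
# hook 5 mm on other side of middle; grip at +17 tool x => grip is stand y +22
pre=o-75*e+22*n; fin=o+22*n; print(pre,fin)
R=plan(s,[*pre,s["eef_pos"][2]+10],65,18)
for r in R: print([float(v) for v in r],end=',')
E
```

```text
[ 570.45129711 -184.78004161  324.14840491] 0.07352361432775938 29.97565984725952 [ 0.3560172  -0.15435187 -5.77009251] [-0.01197766  0.02482754 -0.00991389]
[476.32451773 304.13514095] [544.29760176 272.43877131]
[18.1, 20.9, -0.6, 4.72],[19.8, 19.3, -0.6, 4.72],[21.3, 17.7, -0.6, 4.72],[22.7, 15.8, -0.6, 4.72],[23.9, 13.9, -0.6, 4.72],[25.0, 11.9, -0.6, 4.72],[25.9, 9.8, -0.6, 4.72],[26.6, 7.6, -0.6, 4.72],[27.1, 5.4, -0.6, 4.72],[27.5, 3.2, -0.6, 4.72],[27.6, 0.9, -0.6, 4.72],[27.6, -1.4, -0.6, 4.72],[27.4, -3.6, -0.6, 4.72],[27.0, -5.9, -0.6, 4.72],[26.5, -8.1, -0.6, 4.72],[25.7, -10.2, -0.6, 4.72],[24.8, -12.3, -0.6, 4.72],[23.7, -14.3, -0.6, 4.72],
```

```bash
python3 - <<'E'
from cell import env
from h import *
s=env.state()
for r in plan(s,[455,150,326],90,12): print([float(v) for v in r],end=',')
s["eef_pos"]=[455,150,326];s["tcp_rot"][2]=np.radians(90);print()
for r in plan(s,[476,304,326],65,9): print([float(v) for v in r],end=',')
E
```

```text
[22.3, 19.4, -0.2, 5.0],[23.9, 17.3, -0.2, 5.0],[25.3, 15.2, -0.2, 5.0],[26.5, 12.9, -0.2, 5.0],[27.6, 10.6, -0.2, 5.0],[28.4, 8.1, -0.2, 5.0],[29.0, 5.6, -0.2, 5.0],[29.4, 3.1, -0.2, 5.0],[29.5, 0.5, -0.2, 5.0],[29.4, -2.1, -0.2, 5.0],[29.1, -4.6, -0.2, 5.0],[28.6, -7.2, -0.2, 5.0],
[17.1, 2.3, -0.0, 2.78],[17.2, 1.5, -0.0, 2.78],[17.3, 0.7, -0.0, 2.78],[17.3, -0.2, -0.0, 2.78],[17.2, -1.0, -0.0, 2.78],[17.2, -1.8, -0.0, 2.78],[17.1, -2.7, -0.0, 2.78],[16.9, -3.5, -0.0, 2.78],[16.7, -4.3, -0.0, 2.78],
```

>>> carry_out:
  motion:
    - [5.6, 4.8, 0, 1.25, 1]
    - [11, 9.7, 0, 2.5, 1]
    - [17.5, 14, 0, 3.75, 1]
    - [18.5, 11.9, 0, 3.75, 1]
    - [19, 11, -1, 3.75, 1]
    - [26.5, 12.9, 0, 5, 1]
    - [27.6, 10.6, 0, 5, 1]
    - [28.4, 8.1, 0, 5, 1]
    - [29, 5.6, 0, 5, 1]
    - [29.4, 3.1, 0, 5, 1]
    - [29.5, 0.5, 0, 5, 1]
    - [29.4, -2.1, 0, 5, 1]

```text
t: 9.15
eef_pos: [474.2, 95.4, 324.0]
tcp_rot: [-3.141, -0.0, 1.742]
ft_force: [0.1, -0.3, -5.1]
opening: 0.075
grip_force: 30.0
```

>>> carry_out:
  motion:
    - [20, -3, 0, 5, 1]
    - [14, -3, 0, 4, 1]
    - [10, -2, 0, 3, 1]
    - [5, 0, 0, 2, 1]
    - [0, 0, 0, 1, 1]
    - [0, 0, 0, 0, 1]
    - [0, 0, 0, 0, 1]

```text
t: 9.85
eef_pos: [462.3, 141.8, 324.4]
tcp_rot: [-3.141, 0.0, 1.484]
ft_force: [0.1, -0.5, -6.1]
opening: 0.074
grip_force: 30.0
```

```bash
python3 - <<'E'
from cell import env
from h import *
s=env.state();print(s["eef_pos"],np.degrees(s["tcp_rot"]),s["ft_force"])
for r in plan(s,[476,304,326],65,10): print([float(v) for v in r],end=',')
E
```

```text
[462.30671817 141.83984926 324.39346339] [-1.79980034e+02  7.65417884e-03  8.50267138e+01] [ 0.12076615 -0.45973246 -6.05486254]
[16.3, -0.0, -0.2, 2.0],[16.3, -0.6, -0.2, 2.0],[16.2, -1.2, -0.2, 2.0],[16.2, -1.7, -0.2, 2.0],[16.1, -2.3, -0.2, 2.0],[16.0, -2.9, -0.2, 2.0],[15.9, -3.4, -0.2, 2.0],[15.8, -4.0, -0.2, 2.0],[15.6, -4.5, -0.2, 2.0],[15.5, -5.1, -0.2, 2.0],
```

>>> carry_out:
  motion:
    - [8.3, 0, 0, 2, 1]
    - [16.3, 0, 0, 2, 1]
    - [16.3, -0.6, 0, 2, 1]
    - [16.2, -1.2, 0, 2, 1]
    - [16.2, -1.8, 0, 2, 1]
    - [16.1, -2.3, 0, 2, 1]
    - [16, -3, 0, 2, 1]
    - [16, -3.5, 0, 2, 1]
    - [16, -4, 0, 2, 1]
    - [15, -4.5, 0, 2, 1]
    - [10, -5, 0, 0, 1]
    - [2, 0, 0, 0, 1]

```text
t: 11.05
eef_pos: [480.6, 309.3, 324.4]
tcp_rot: [-3.141, -0.0, 1.136]
ft_force: [-0.2, 0.4, -5.3]
opening: 0.072
grip_force: 30.0
```

>>> carry_out:
  motion:
    - [0, 0, 0, 0, 1]
    - [0, 0, 0, 0, 1]
    - [0, 0, 0, 0, 1]

```text
t: 11.35
eef_pos: [480.7, 308.1, 324.7]
tcp_rot: [3.142, -0.0, 1.134]
ft_force: [0.3, 0.1, -5.5]
opening: 0.076
grip_force: 30.0
```

```bash
python3 - <<'E'
from cell import env
from h import *
s=env.state();c=env.read_camera("side");t=env.read_camera("top");w=env.read_camera("wrist")
pickle.dump((s,c,t,w),open("w4.pkl","wb"))
print(s["eef_pos"],np.degrees(s["tcp_rot"]),s["ft_force"])
crop(c["color"],210,150,130,170,3,"pics/a.png");a=cv2.imread("pics/a.png")
b=w["color"][:,110:510,::-1].copy()
H=max(a.shape[0],b.shape[0]);f=lambda i:np.vstack([i,np.zeros((H-i.shape[0],i.shape[1],3),np.uint8)])
cv2.imwrite("pics/s4.png",np.hstack([f(a),f(b)]))
E
```

```text
[480.73230204 308.11287435 324.74488423] [ 1.79995621e+02 -5.99904866e-03  6.49846777e+01] [ 0.29796133  0.09884859 -5.46559175]
```

View pics/s4.png

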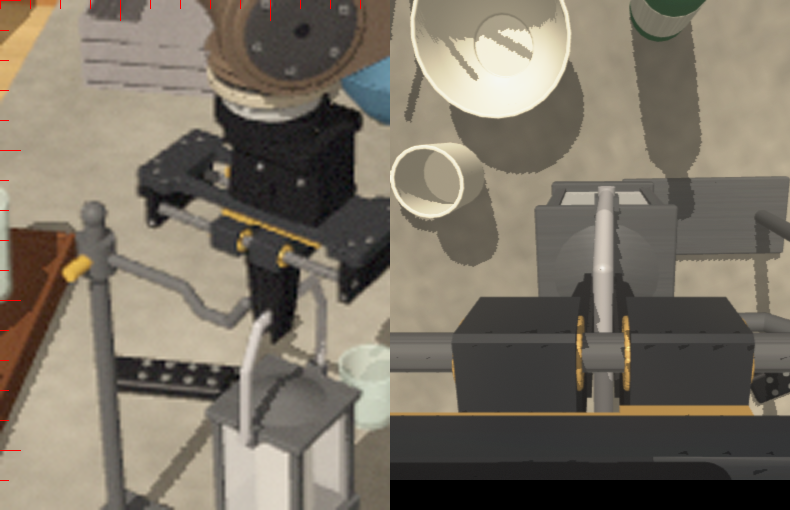

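The lantern hangs level: in the left crop the hook tip at (255,300) sits just beside the handle, and in the right crop it is at (750,320), on the tool's +y side. I bring the handle over the hook.

>>> carry_out:
  motion:
    - [-2, 3, 0, 0, 1]
    - [-2, 6, 0, 0, 1]
    - [-1.5, 8, 0, 0, 1]
    - [0, 9, 0, 0, 1]
    - [0, 9, 0, 0, 1]
    - [0, 9, 0, 0, 1]
    - [0, 9, 0, 0, 1]
    - [0, 8, 0, 0, 1]
    - [0, 6, 0, 0, 1]
    - [0, 4, 0, 0, 1]
    - [0, 2, 0, 0, 1]
    - [0, 0, 0, 0, 1]

```text
t: 12.7
eef_pos: [544.6, 272.8, 324.6]
tcp_rot: [-3.141, 0.0, 1.134]
ft_force: [-0.3, -0.4, -6.2]
opening: 0.076
grip_force: 30.0
```

>>> carry_out:
  motion:
    - [0, 0, 3, 0, 1]
    - [0, 0, 4, 0, 1]
    - [0, 0, 4, 0, 1]
    - [0, 0, 4, 0, 1]
    - [0, 0, 4, 0, 1]
    - [0, 0, 3, 0, 1]
    - [0, 0, 2, 0, 1]
    - [0, 0, 1, 0, 1]
    - [0, 0, 0, 0, 1]
    - [0, 0, 0, 0, 1]

```text
t: 13.7
eef_pos: [544.6, 272.8, 299.8]
tcp_rot: [3.141, -0.0, 1.134]
ft_force: [0.1, 0.2, -4.9]
opening: 0.072
grip_force: 30.0
```

```bash
python3 - <<'E'
from cell import env
from h import *
s=env.state();c=env.read_camera("side");w=env.read_camera("wrist")
print(s["eef_pos"],np.degrees(s["tcp_rot"]),s["ft_force"],s["moment"])
crop(c["color"],210,150,130,170,3,"pics/a.png");a=cv2.imread("pics/a.png")
b=w["color"][:,110:510,::-1].copy()
H=max(a.shape[0],b.shape[0]);f=lambda i:np.vstack([i,np.zeros((H-i.shape[0],i.shape[1],3),np.uint8)])
cv2.imwrite("pics/s5.png",np.hstack([f(a),f(b)]))
E
```

```text
[544.59532092 272.83073031 299.76943557] [ 1.79990540e+02 -1.44147205e-02  6.49989708e+01] [ 0.07438583  0.24991963 -4.86089935] [-0.03299767  0.09050968  0.02962588]
```

View pics/s5.png

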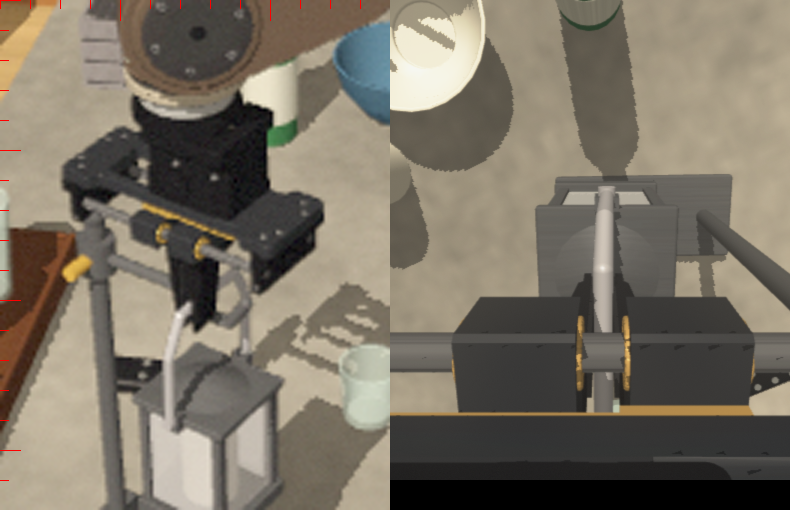

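The hook passes through the handle, with its tip visible at (245,285) under the crown, and no contact yet. I lower in small steps and watch the force.

>>> carry_out:
  motion:
    - [0, 0, 2, 0, 1]
    - [0, 0, 2, 0, 1]
    - [0, 0, 2, 0, 1]
    - [0, 0, 2, 0, 1]
    - [0, 0, 1, 0, 1]
    - [0, 0, 0, 0, 1]
    - [0, 0, 0, 0, 1]

```text
t: 14.5
eef_pos: [544.5, 272.8, 290.7]
tcp_rot: [3.142, -0.0, 1.135]
ft_force: [-0.1, -0.2, -5.7]
opening: 0.074
grip_force: 30.0
```

>>> carry_out:
  motion:
    - [0, 0, 1, 0, 1]
    - [0, 0, 1, 0, 1]
    - [0, 0, 1, 0, 1]
    - [0, 0, 0, 0, 1]
    - [0, 0, 0, 0, 1]

```text
t: 15.0
eef_pos: [544.5, 272.8, 287.6]
tcp_rot: [-3.142, -0.0, 1.134]
ft_force: [0.7, -0.4, -5.9]
opening: 0.077
grip_force: 30.0
```

>>> carry_out:
  motion:
    - [0, 0, 1, 0, 1]
    - [0, 0, 1, 0, 1]
    - [0, 0, 1, 0, 1]
    - [0, 0, 0, 0, 1]
    - [0, 0, 0, 0, 1]

```text
t: 15.5
eef_pos: [544.5, 272.8, 284.6]
tcp_rot: [-3.142, -0.0, 1.134]
ft_force: [0.5, 0.1, -4.6]
opening: 0.071
grip_force: 30.0
```

>>> carry_out:
  motion:
    - [0, 0, 1, 0, 1]
    - [0, 0, 1, 0, 1]
    - [0, 0, 0, 0, 1]
    - [0, 0, 0, 0, 1]

```text
t: 15.9
eef_pos: [544.6, 272.9, 282.7]
tcp_rot: [3.142, -0.0, 1.134]
ft_force: [0.4, 0.5, -3.5]
opening: 0.075
grip_force: 30.0
```

>>> carry_out:
  motion:
    - [0, 0, 1, 0, 1]
    - [0, 0, 0, 0, 1]
    - [0, 0, 0, 0, 1]

```text
t: 16.2
eef_pos: [544.7, 272.9, 282.1]
tcp_rot: [3.141, -0.001, 1.135]
ft_force: [0.1, -0.1, -0.0]
opening: 0.076
grip_force: 30.0
```

The hook now carries the weight: contact came at a crown underside of about 289 mm, as measured. I hold there briefly, then check the force.

>>> carry_out:
  motion:
    - [0, 0, 0, 0, 1]
    - [0, 0, 0, 0, 1]
    - [0, 0, 0, 0, 1]
    - [0, 0, 0, 0, 1]

```text
t: 16.6
eef_pos: [544.7, 272.9, 281.9]
tcp_rot: [3.141, -0.0, 1.134]
ft_force: [0.1, 0.0, 1.6]
opening: 0.071
grip_force: 30.0
```

```bash
python3 - <<'E'
from cell import env
from h import *
f=[]
for i in range(4): c=env.read_camera("side");s=env.state();f.append(np.r_[s["ft_force"],s["moment"]])
print(np.mean(f,0).round(2),s["eef_pos"])
crop(c["color"],220,190,130,100,6,"pics/s6.png")
E
```

```text
[ 0.47  0.41  1.9  -0.12 -0.01  0.03] [544.62014544 272.87855742 281.76589607]
```

View pics/s6.png

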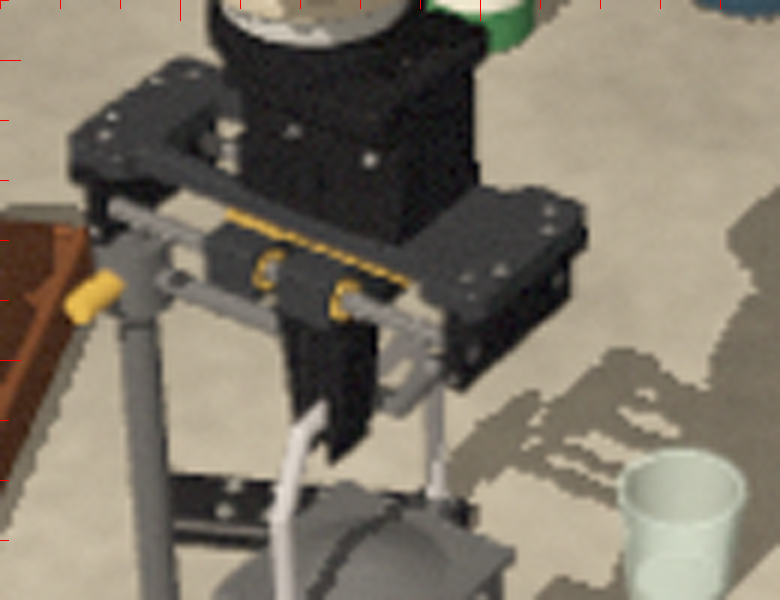

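Hook is inside the handle at about (410,380) and carries about 7.5 N. I release gradually and then withdraw upward.

>>> carry_out:
  motion:
    - [0, 0, -0.3, 0, 0.9]
    - [0, 0, 0, 0, 0.88]
    - [0, 0, 0, 0, 0.85]
    - [0, 0, 0, 0, 0.8]
    - [0, 0, 0, 0, 0.7]
    - [0, 0, 0, 0, 0.6]
    - [0, 0, 0, 0, 0.6]
    - [0, 0, 0, 0, 0.6]
    - [0, 0, 0, 0, 0.6]

```text
t: 17.7
eef_pos: [544.5, 272.8, 281.9]
tcp_rot: [-3.142, -0.0, 1.134]
ft_force: [-0.4, -1.0, -0.2]
opening: 0.398
grip_force: 0.0
```

>>> carry_out:
  motion:
    - [0, 0, -2, 0, 0.6]
    - [0, 0, -4, 0, 0.6]
    - [0, 0, -8, 0, 0.6]
    - [0, 0, -12, 0, 0.6]
    - [0, 0, -20, 0, 0.6]
    - [0, 0, -25, 0, 0.6]
    - [0, 0, -25, 0, 0.6]
    - [0, 0, -25, 0, 0.6]
    - [0, 0, -15, 0, 0.6]
    - [0, 0, 0, 0, 0.6]
    - [0, 0, 0, 0, 0.6]
    - [0, 0, 0, 0, 0.6]

```text
t: 18.9
eef_pos: [544.3, 272.7, 417.1]
tcp_rot: [-3.141, 0.001, 1.134]
ft_force: [0.8, -0.2, -0.3]
opening: 0.399
grip_force: 0.0
```

>>> carry_out:
  motion:
    - [0, 0, 0, 0, 0.6]
    - [0, 0, 0, 0, 0.6]
    - [0, 0, 0, 0, 0.6]
    - [0, 0, 0, 0, 0.6]
    - [0, 0, 0, 0, 0.6]
    - [0, 0, 0, 0, 0.6]
    - [0, 0, 0, 0, 0.6]
    - [0, 0, 0, 0, 0.6]
    - [0, 0, 0, 0, 0.6]
    - [0, 0, 0, 0, 0.6]
    - [0, 0, 0, 0, 0.6]
    - [0, 0, 0, 0, 0.6]

```text
t: 20.1
eef_pos: [544.5, 272.8, 417.9]
tcp_rot: [-3.142, -0.0, 1.135]
ft_force: [0.1, -0.1, -0.6]
opening: 0.401
grip_force: 0.0
```

```bash
python3 - <<'E'
from cell import env
from h import *
s=env.state();c=env.read_camera("side")["color"]
for i in range(8): c2=env.read_camera("side")["color"]
print(s["eef_pos"],s["ft_force"],s["opening"],"motion",np.abs(c.astype(int)-c2)[200:330,220:340].mean())
crop(c2,210,170,160,150,4,"pics/s7.png")
E
```

```text
[544.5201514  272.83688749 417.94571333] [ 0.0784062  -0.06864424 -0.64426308] 0.40074798922670063 motion 1.5485042735042736
```

View pics/s7.png

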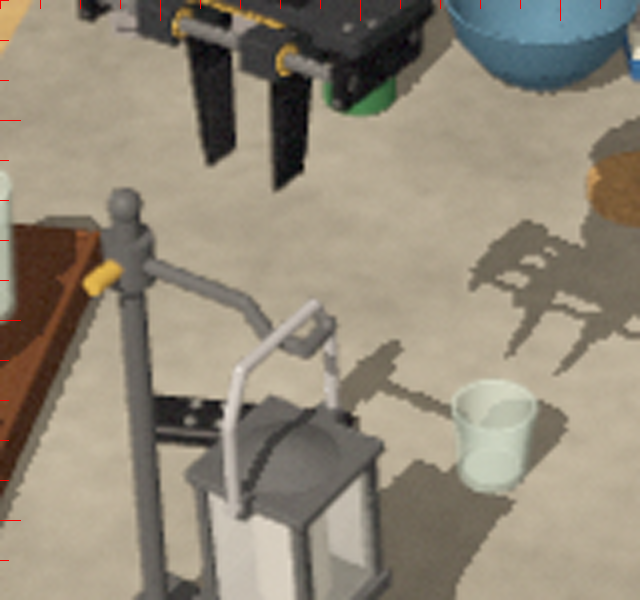

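The lantern hangs on the hook near the crown's middle, at about (283,333), upright and off the table. I let the swing settle and check for motion before handing in.

>>> carry_out:
  motion:
    - [0, 0, -4, 0, 0.6]
    - [0, 0, -4, 0, 0.6]
    - [0, 0, 0, 0, 0.6]
    - [0, 0, 0, 0, 0.6]
    - [0, 0, 0, 0, 0.6]
    - [0, 0, 0, 0, 0.6]
    - [0, 0, 0, 0, 0.6]
    - [0, 0, 0, 0, 0.6]
    - [0, 0, 0, 0, 0.6]
    - [0, 0, 0, 0, 0.6]
    - [0, 0, 0, 0, 0.6]
    - [0, 0, 0, 0, 0.6]

```text
t: 21.75
eef_pos: [544.5, 272.8, 425.9]
tcp_rot: [-3.142, -0.0, 1.135]
ft_force: [0.7, 0.1, 1.4]
opening: 0.398
grip_force: 0.0
```

>>> carry_out:
  motion:
    - [0, 0, 0, 0, 0.6]
    - [0, 0, 0, 0, 0.6]
    - [0, 0, 0, 0, 0.6]
    - [0, 0, 0, 0, 0.6]
    - [0, 0, 0, 0, 0.6]
    - [0, 0, 0, 0, 0.6]
    - [0, 0, 0, 0, 0.6]
    - [0, 0, 0, 0, 0.6]
    - [0, 0, 0, 0, 0.6]
    - [0, 0, 0, 0, 0.6]
    - [0, 0, 0, 0, 0.6]
    - [0, 0, 0, 0, 0.6]

```text
t: 22.95
eef_pos: [544.5, 272.8, 425.9]
tcp_rot: [-3.142, -0.0, 1.135]
ft_force: [-0.1, 0.3, 0.0]
opening: 0.402
grip_force: 0.0
```

```bash
python3 - <<'E'
from cell import env
from h import *
g=lambda:cv2.cvtColor(env.read_camera("side")["color"],cv2.COLOR_RGB2GRAY).astype(np.float32)
a=g();w=cv2.createHanningWindow((56,56),cv2.CV_32F)
for i in range(16):
    b=g();print(np.round(cv2.phaseCorrelate(a[268:324,255:311].copy(),b[268:324,255:311].copy(),w)[0],2),round(float(np.abs(a-b)[200:330,220:340].mean()),2),round(float(np.abs(a-b)[380:470,60:180].mean()),2))
E
```

```text
[0.02 0.02] 1.38 1.29
[-0.02 -0.02] 1.39 1.29
[-0.02  0.08] 1.38 1.27
[-0.03  0.02] 1.39 1.3
[-0.04  0.02] 1.39 1.27
[-0.01 -0.01] 1.4 1.27
[-0.03 -0.01] 1.4 1.28
[0.01 0.01] 1.4 1.27
[-0.    0.05] 1.4 1.27
[-0.03 -0.02] 1.37 1.29
[-0.05 -0.02] 1.41 1.29
[-0.06 -0.03] 1.39 1.26
[0.02 0.08] 1.38 1.27
[-0.02  0.03] 1.38 1.28
[-0.03  0.03] 1.39 1.3
[-0.01  0.07] 1.4 1.28
```

It is at rest: image shifts are under 0.1 px, which is noise.

```bash
python3 -c "
from cell import env
print(env.job_done())"
```

```text
the job is handed in; nothing more can be done
None
```

The lantern hangs at rest by its handle on the stand's hook, released and clear of the table, and the job is handed in; the hand-in returned no verdict.

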